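# Find the tin with the medal by its weight

### The job

A bronze medal was put away in one of the three identical closed tins on the dresser, and only that tin is heavy. Working from the robot's left to its right, lift each tin a few centimetres clear of the mirrored top for a moment to feel its weight, setting each gently back upright where it stood before taking the next. Then finish while holding the heaviest one up in the gripper, upright and still, about 20 cm above the dresser, with the other two tins back in their places and nothing else knocked over or pushed aside.

Things in the scene. Friction and masses are not known exactly. Their poses are not given: they have to be found in the camera images.
- tin_left: Identical for all three: closed round plain metal cosmetic tin with a finely ribbed screw lid (the lid stays on), 62 mm outside diameter (63 mm over the lid), 45 mm tall, stiff and plain; origin at the centre of its underside, z up. One of the three, and it changes from run to run, hides a bronze medal and weighs 250 to 320 g in all; the other two weigh 75 to 100 g. What is inside lies loose on the floor of the tin. This one stands at the left of the row (largest y).
- tin_middle: Identical for all three: closed round plain metal cosmetic tin with a finely ribbed screw lid (the lid stays on), 62 mm outside diameter (63 mm over the lid), 45 mm tall, stiff and plain; origin at the centre of its underside, z up. One of the three, and it changes from run to run, hides a bronze medal and weighs 250 to 320 g in all; the other two weigh 75 to 100 g. What is inside lies loose on the floor of the tin. This one stands in the middle of the row.
- tin_right: Identical for all three: closed round plain metal cosmetic tin with a finely ribbed screw lid (the lid stays on), 62 mm outside diameter (63 mm over the lid), 45 mm tall, stiff and plain; origin at the centre of its underside, z up. One of the three, and it changes from run to run, hides a bronze medal and weighs 250 to 320 g in all; the other two weigh 75 to 100 g. What is inside lies loose on the floor of the tin. This one stands at the right of the row (smallest y).
- dresser: the dresser with its flat mirrored-tile top at height 0 (origin at the middle of the top); all things stand directly on it. Along its back and sides, out of the way of the work, stand a pink jewelry organizer (115 mm tall, back left, its pull-out tray possibly a little open), a brush pot, a round mirror, a bottle tray and a wooden box
- lipstick: bystander, leave it alone: chrome lipstick tube, 19 mm diameter, 74 mm tall, standing a little beyond the middle tin; origin at the centre of its underside
- votive: bystander, leave it alone: empty glass votive holder, 66 mm across the rim, 68 mm tall, standing a little beyond the right tin; origin at the centre of its underside
- nail_polish: bystander, leave it alone: small nail polish bottle, 26 mm square, 67 mm tall with its cap, standing on the robot's side of the left tin; origin at the centre of its underside
- ring_dish: bystander, leave it alone: white ceramic ring dish, a 104 mm saucer with an upright hand, 103 mm tall, at the far left of the tins; origin at the centre of its underside
- hairbrush: bystander, leave it alone: wooden paddle hairbrush lying bristles up, 259 mm long, 56 mm wide, 31 mm high, at the far right of the tins; origin on its underside, 126 mm from the handle's end, its x axis pointing along the brush to the head
- perfume: bystander, leave it alone: glass perfume bottle, 34 x 56 mm, 100 mm tall with its cap, at the back; origin at the centre of its underside

How it is judged (in metres and radians):
On the way, in this order (a step that is already met when the one before it is completed fails the run):
1. the left tin is lifted clear of the dresser in the fingers (height (world z) of tin_left above 0.03 m and contact force between tin_left and the fingers above 0.5 N and contact force between tin_left and dresser below 0.05 N), for 0.3 s.
2. the middle tin is lifted clear of the dresser in the fingers while the tins hefted before stand back in their places (height (world z) of tin_middle above 0.03 m and contact force between tin_middle and the fingers above 0.5 N and contact force between tin_middle and dresser below 0.05 N and distance of tin_left from where it was at the start of the episode below 0.04 m and angle between tin_left's own z axis and vertical below 0.1 rad and contact force between tin_left and dresser above 0.3 N), for 0.3 s.
3. the right tin is lifted clear of the dresser in the fingers while the tins hefted before stand back in their places (height (world z) of tin_right above 0.03 m and contact force between tin_right and the fingers above 0.5 N and contact force between tin_right and dresser below 0.05 N and distance of each of tin_left, tin_middle from where it was at the start of the episode below 0.04 m and angle between each of tin_left, tin_middle's own z axis and vertical below 0.1 rad and contact force between each of tin_left, tin_middle and dresser above 0.3 N), for 0.3 s.
At the end, for the whole second after the job is handed in: The tin with the medal is held still in the fingers, within 0.35 rad of upright, its underside over 150 mm above the dresser and clear of it; the two light tins stand released on the dresser, upright within 0.1 rad, at rest, each within 40 mm of where it began (((height (world z) of tin_left above 0.15 m and contact force between tin_left and the fingers above 0.5 N and contact force between tin_left and dresser below 0.05 N and angle between tin_left's own z axis and vertical below 0.35 rad and linear speed of tin_left below 0.05 m/s and distance of each of tin_middle, tin_right from where it was at the start of the episode below 0.04 m and angle between each of tin_middle, tin_right's own z axis and vertical below 0.1 rad and contact force between tin_middle and dresser between 0.3 and 1.7 N and contact force between each of tin_middle, tin_right and the fingers below 0.05 N and linear speed of each of tin_middle, tin_right below 0.03 m/s and contact force between tin_right and dresser between 0.3 and 1.7 N) or (height (world z) of tin_middle above 0.15 m and contact force between tin_middle and the fingers above 0.5 N and contact force between tin_middle and dresser below 0.05 N and angle between tin_middle's own z axis and vertical below 0.35 rad and linear speed of tin_middle below 0.05 m/s and distance of each of tin_left, tin_right from where it was at the start of the episode below 0.04 m and angle between each of tin_left, tin_right's own z axis and vertical below 0.1 rad and contact force between tin_left and dresser between 0.3 and 1.7 N and contact force between each of tin_left, tin_right and the fingers below 0.05 N and linear speed of each of tin_left, tin_right below 0.03 m/s and contact force between tin_right and dresser between 0.3 and 1.7 N) or (height (world z) of tin_right above 0.15 m and contact force between tin_right and the fingers above 0.5 N and contact force between tin_right and dresser below 0.05 N and angle between tin_right's own z axis and vertical below 0.35 rad and linear speed of tin_right below 0.05 m/s and distance of each of tin_left, tin_middle from where it was at the start of the episode below 0.04 m and angle between each of tin_left, tin_middle's own z axis and vertical below 0.1 rad and contact force between tin_left and dresser between 0.3 and 1.7 N and contact force between each of tin_left, tin_middle and the fingers below 0.05 N and linear speed of each of tin_left, tin_middle below 0.03 m/s and contact force between tin_middle and dresser between 0.3 and 1.7 N))); the arm keeps its last pose, push and grip.
It fails at once if a tin is tipped over 35 degrees (angle between any of tin_left, tin_middle, tin_right's own z axis and vertical above 0.61 rad).
It fails at once if a tin is dropped or flung (moves faster than 0.5 m/s with no finger on it) ((linear speed of tin_left above 0.5 m/s and contact force between tin_left and the fingers below 0.05 N) or (linear speed of tin_middle above 0.5 m/s and contact force between tin_middle and the fingers below 0.05 N) or (linear speed of tin_right above 0.5 m/s and contact force between tin_right and the fingers below 0.05 N)).
It fails at once if a bystander is shifted more than 25 mm or tipped over 0.5 rad (distance of any of lipstick, votive, nail_polish, ring_dish, hairbrush, perfume from where it was at the start of the episode above 0.025 m or angle between any of lipstick, votive, nail_polish, ring_dish, hairbrush, perfume's own z axis and vertical above 0.5 rad).
It also fails if it takes over 67 s, if anything falls off the work surface, if the arm or the gripper's body presses on something with over 40 N, if the wrist force passes 120 N, or if a joint passes its speed limit or range.

### The arm

A 6-joint arm with a two-finger parallel gripper is mounted at the origin on the work surface. World frame = base frame: x ahead of the robot, y to its left, z up, the work surface at z = 0. Lengths are in mm, angles in rad, forces in N, time in s.
With the tool pointing down it reaches from about 300 to 775 mm from the base axis. Payload 14.6 kg.
Tool frame: the origin (TCP) lies between the finger pads; the fingertips stand 25 mm ahead of it and the grasp point (between the pads) lies 6 mm ahead of it; z points along the fingers, y is the line along which they close (so a half turn about z gives the same grasp; the last joint's range is limited). The gripper opens to 94 mm and grips with 3 to 60 N. Pads are 16 mm wide; open, the fingers measure 119 mm over their backs; the gripper's body (75 mm by 177 mm) begins 78 mm behind the grasp point.
Start: joints at [-1.362, 0.3, 1.521, -0, 1.321, -0.067], TCP at [149.767, -529.206, 193.246] pointing down, gripper open.
Joint ranges: [-3.03, 3.03], [-0.79, 2.21], [0.23, 2.52], [-1.04, 4.18], [0, 3.07], [-2.55, 2.55]. Speed limits (rad/s): [2.22, 2.22, 2.57, 3.14, 3.14, 3.14].

### API

Orientations are given as [roll, pitch, yaw] about the fixed x, y, z axes, in that order (R = Rz(yaw) Ry(pitch) Rx(roll)).
In Python, from cell import manip gives the robot as it stands. The module is installed in compiled form; this text tells all that it offers.
- The arm moves only by the tool step_arm, never from a script. Its argument "series" is one flat list of numbers, 5 for each row, row after row: the shift along the world's x, y, z in mm, then the turn about the world's z in rad, then the closure, from 0 (fully open) to 1 (shut). In form: [dx, dy, dz, spin, jaw, dx, dy, dz, spin, jaw, ...]. A call has 1 to 20 rows; each row shifts and turns the commanded pose from where the row before left it; what a row does not reach is not made up. A row lasts 1/8 s, in which the tool goes at most 62.5 mm and 10.7 degrees, less where a joint would pass 70% of its speed; a pose out of reach is approached as far as the arm can. A call is refused whole if a number of a shift passes 62.5 or a number of a turn 0.188, either way. A call with a gripper value outside its range is refused whole. The fingers move at their own pace and stop on an object; "squeeze" is the grip in N (left out, the last holds). Time passes only in rows, so rows that do not move let the fingers close. It gives the time, the measured TCP pose, the force, the opening and the grip force at its end, in the units of the state.
- manip.read_state(): the state, without advancing time (a new reading comes with each control period).
- manip.camera(name): name is "scene" or "top"; returns (picture, depth): 420x560x3 uint8, blue, green, red; 420x560 float32, mm along the optical axis (not along the pixel's ray), 0 where there is no reading.
- manip.camera_info(name): a dict with "fovy" (degrees; the focal length in pixels is half the picture's height over the tangent of half this angle, whatever the lens; pixels are square), "cx", "cy" (the principal point, pixels), "eye" and "orientation" of the camera in the world. Camera axes: x right, y down, z forward; pixel columns grow to the right and rows downward; lengths in mm; the calibration is good to about 2 mm. A picture is of the moment at which its call begins. camera_info takes no time and is no camera call.
- manip.sign_off(): hands the job in; it is judged then, once.
The state is a dict: "clock": time; "joints": joint angles; "qd": joint speeds; "effort": joint torques, N m; "eef_pos": TCP position; "eef_rot": TCP orientation; "wrist_force": force on the tool from outside, world axes, zero at the start; "moment": the same for the moment, N m; "finger_gap": finger opening in mm; "finger_force": force on a finger pad.
Only numpy, scipy, OpenCV 4.12 (cv2) and the standard library are available. Lean on these libraries where they do the work, as an engineer would, in place of code of your own. Each camera call takes 0.05 s, during which the arm holds its last target. There are 200 camera calls.

## Working session

There is one attempt and no reset: what is moved stays moved. The work goes in short steps, Python scripts to look and compute and a tool call to move; the robot and the scene stay as the last step left them, time stands still between calls to the robot, and variables do not carry over. Pictures are saved under pics/ and viewed, at most 10 in all, crops included, and the job is handed in when it is done.

Besides the shell and the picture viewer there is one more tool, called after ">>>" as name(argument=value, ...) on one line, values as JSON. step_arm: Moves the arm, as the interface text tells. Its arguments: {"type":"object","properties":{"series":{"type":"array"},"squeeze":{"type":"number"}},"required":["series"]}

```bash
mkdir -p pics; python3 - <<'E'
from cell import manip
import cv2,numpy as np
s=manip.read_state();print(s)
for n in("scene","top"):
    p,d=manip.camera(n);print(n,manip.camera_info(n));cv2.imwrite(f"pics/{n}0.png",p);np.save(f"{n}0.npy",d);print((d==0).mean())
E
```

```text
{'clock': 0.0, 'joints': array([-1.36162774e+00,  3.00448339e-01,  1.52158598e+00,  1.32988182e-05,
        1.32070579e+00, -6.66314217e-02]), 'qd': array([-7.07435190e-04,  8.91080420e-04, -1.33729450e-06,  6.94888820e-06,
        4.46442119e-04, -2.15191532e-03]), 'effort': array([ 1.31868161e-03, -5.31810594e+01, -3.52733767e+01,  7.09147705e-02,
        2.44433549e-02, -5.65753635e-05]), 'eef_pos': array([ 149.69999942, -528.94406014,  192.69675202]), 'eef_rot': array([-3.14044859e+00, -8.92533527e-05,  2.75796658e-01]), 'wrist_force': array([-0.04857066, -0.80475398, -0.13621921]), 'moment': array([ 0.00915781,  0.02967196, -0.03894214]), 'finger_force': 0.0, 'finger_gap': 93.9462773313037}
scene {'fovy': 57.15875632191176, 'cx': 282.44073088229976, 'cy': 205.76494337105063, 'eye': array([1047.06763493,  524.5880278 ,  771.64039994]), 'orientation': array([-2.38568082,  0.01471379,  2.42803971])}
0.003869047619047619
top {'fovy': 54.47299348709827, 'cx': 290.904188097442, 'cy': 209.13017073782697, 'eye': array([ 399.74534912,  -20.08830234, 1061.03636801]), 'orientation': array([-2.93519466,  0.00312355, -1.55002374])}
0.004009353741496599
```

View pics/top0.png

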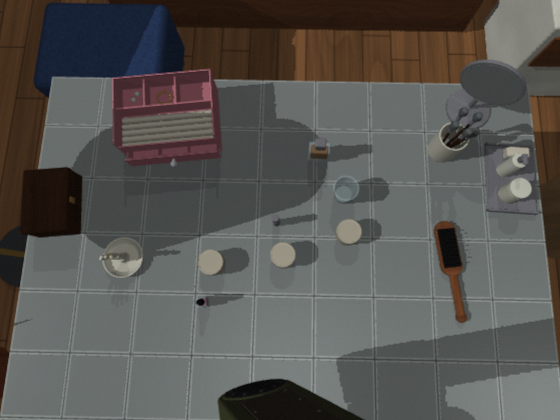

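View pics/scene0.png

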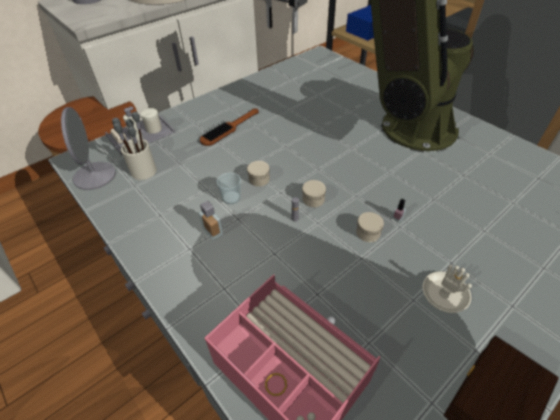

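The top view shows the tins at about (211,262), (283,255) and (349,232). The lipstick is at (277,221), the votive at (346,189) and the polish at (202,301). Next I turn these pixels into positions.

```bash
cat >h.py <<'E'
from cell import manip
import cv2,numpy as np
from scipy.spatial.transform import Rotation as R
def ray(n,u,v,z):
    c=manip.camera_info(n);f=210/np.tan(np.radians(c["fovy"])/2)
    d=R.from_euler('xyz',c["orientation"]).as_matrix()@[(u-c["cx"])/f,(v-c["cy"])/f,1]
    e=c["eye"];return (e+d*(z-e[2])/d[2])
def tops(n,p,seeds,rad=26):
    hsv=cv2.cvtColor(p,cv2.COLOR_BGR2HSV)
    m=((hsv[...,0]<32)&(hsv[...,1]>15)&(hsv[...,2]>90)).astype(np.uint8)
    out=[]
    for u,v in seeds:
        k=np.zeros_like(m);cv2.circle(k,(u,v),rad,1,-1)
        cs,_=cv2.findContours(m&k,cv2.RETR_EXTERNAL,cv2.CHAIN_APPROX_NONE)
        out.append(max(cs,key=cv2.contourArea))
    return out
E
python3 - <<'E'
from h import *
p=cv2.imread('pics/top0.png');d=np.load('top0.npy')
q=cv2.imread('pics/scene0.png')
for c in tops('top',p,[(211,262),(283,255),(349,232)]):
    W=np.array([ray('top',*x[0],45) for x in c]);(x,y),r=cv2.minEnclosingCircle(W[:,:2].astype(np.float32));print('tin',x,y,r,len(c))
for n,u,v,z in [('lip',277,221,74),('vot',346,189,68),('pol',200,301,67),('perf',320,148,100),('dish',122,258,10)]:print(n,ray('top',u,v,z).round(),d[v,u])
for u,v in[(314,186),(259,167),(370,220)]:print(ray('scene',u,v,45).round())
c=cv2.resize(p[170:320,90:390],None,fx=2.6,fy=2.6,interpolation=2);cv2.imwrite('pics/c1.png',c)
E
```

```text
tin 475.4366455078125 185.40689086914062 31.615697860717773 71
tin 496.8494567871094 6.094475269317627 32.110172271728516 71
tin 557.2604370117188 -156.7932586669922 34.731502532958984 73
lip [576.  21.  74.] 1010.4654
vot [ 662. -150.   68.] 1093.6469
pol [380. 199.  67.] 969.7808
perf [757. -82. 100.] 1024.0713
dish [483. 419.  10.] 1006.6012
[494.   1.  45.]
[ 557. -160.   45.]
[476. 182.  45.]
```

View pics/c1.png

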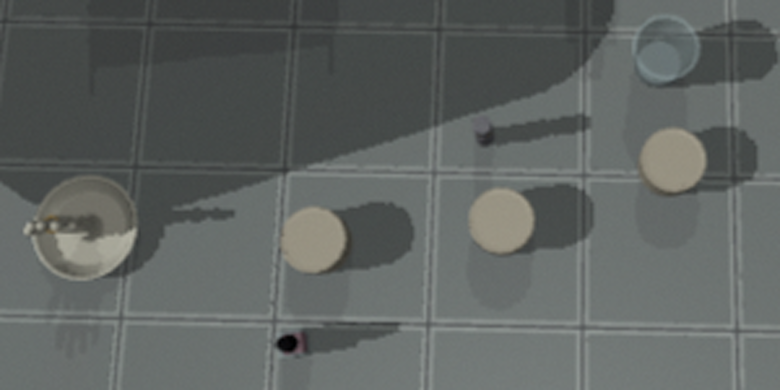

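Tins, averaged over the two views: L (475.5,184), M (495.5,4) and R (557.5,-158). Closing along y (yaw 0) clears every neighbour. I'm moving above the left tin.

>>> step_arm(series=[40, 40, 0, -0.046, 0, 40, 40, 0, -0.046, 0, 40, 40, 0, -0.046, 0, 40, 40, 0, -0.046, 0, 40, 40, 0, -0.046, 0, 40, 40, 0, -0.046, 0, 8, 47, 0, 0, 0, 8, 47, 0, 0, 0, 8, 47, 0, 0, 0, 8, 47, 0, 0, 0, 8, 47, 0, 0, 0, 8, 47, 0, 0, 0, 8, 47, 0, 0, 0, 8, 47, 0, 0, 0, 8, 47, 0, 0, 0, 8, 47, 0, 0, 0, 6, 3, 0, 0, 0, 0, 0, 0, 0, 0, 0, 0, 0, 0, 0], squeeze=12)

```text
clock: 2.48
eef_pos: [475.7, 182.8, 193.2]
eef_rot: [3.141, 0.0, -0.001]
wrist_force: [0.0, -0.4, 0.8]
finger_gap: 94.0
finger_force: 0.0
```

>>> step_arm(series=[0, 1, -30, 0, 0, 0, 0, -30, 0, 0, 0, 0, -30, 0, 0, 0, 0, -30, 0, 0, 0, 0, -20, 0, 0, 0, 0, -12, 0, 0, 0, 0, -6, 0, 0, 0, 0, 0, 0, 0, 0, 0, 0, 0, 0])

```text
clock: 3.6
eef_pos: [476.1, 184.9, 35.9]
eef_rot: [-3.141, -0.001, -0.0]
wrist_force: [0.5, 0.5, -0.2]
finger_gap: 94.1
finger_force: 0.0
```

>>> step_arm(series=[0, 0, 0, 0, 0.15, 0, 0, 0, 0, 0.25, 0, 0, 0, 0, 0.3, 0, 0, 0, 0, 0.35, 0, 0, 0, 0, 0.4, 0, 0, 0, 0, 0.5, 0, 0, 0, 0, 0.6, 0, 0, 0, 0, 0.6, 0, 0, 0, 0, 0.6])

```text
clock: 4.72
eef_pos: [475.8, 184.8, 35.2]
eef_rot: [-3.142, 0.0, -0.0]
wrist_force: [-1.0, -0.3, -0.2]
finger_gap: 37.7
finger_force: 0.0
```

The gap of 37.7 mm means the fingers closed on nothing, so I'm looking again.

```bash
python3 - <<'E'
from h import *
p,d=manip.camera('top');q,_=manip.camera('scene')
a=cv2.resize(p[170:330,90:390],(600,320));b=cv2.resize(q[120:280,230:530],(600,320));cv2.imwrite('pics/c2.png',cv2.resize(np.vstack([a,b]),(560,598)))
E
```

```text
(no output)
```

View pics/c2.png

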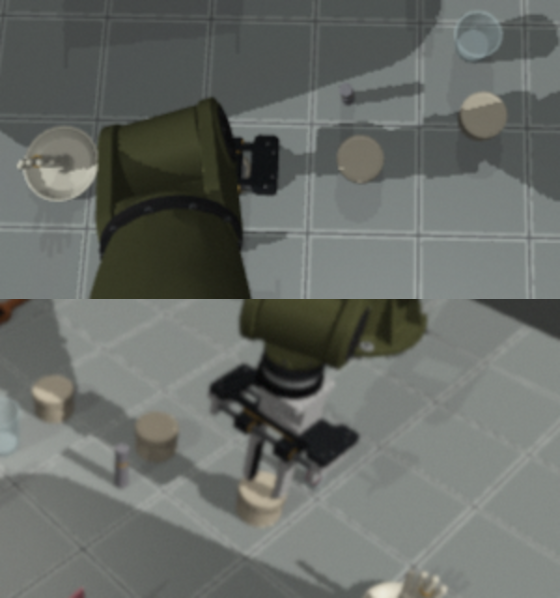

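The tin hasn't moved, at (370,220) in the scene picture, but the fingers appear beside or above it. I'll check the finger points by depth.

```bash
python3 - <<'E'
from h import *
n='scene';p,d=manip.camera(n);c=manip.camera_info(n);f=210/np.tan(np.radians(c["fovy"])/2)
v,u=np.mgrid[0:420,0:560]
M=R.from_euler('xyz',c["orientation"]).as_matrix()
P=np.stack([(u-c["cx"])/f*d,(v-c["cy"])/f*d,d],-1)@M.T+c["eye"]
np.save('P.npy',P)
for y in range(196,240,4): print(y,[tuple(P[y,x].round().astype(int).tolist()) for x in range(354,388,4)])
x=cv2.resize(p[180:250,330:420],(780,600),interpolation=cv2.INTER_CUBIC);cv2.imwrite('pics/c3.png',x)
E
```

```text
196 [(405, 73, 0), (397, 80, 1), (388, 87, 0), (486, 163, 123), (474, 166, 117), (505, 196, 160), (507, 206, 170), (502, 213, 171), (495, 219, 170)]
200 [(419, 84, 3), (406, 89, -2), (485, 154, 101), (484, 164, 109), (469, 165, 99), (376, 120, 1), (509, 210, 161), (510, 220, 169), (504, 226, 170)]
204 [(430, 94, 2), (422, 102, 2), (484, 155, 88), (482, 165, 94), (395, 122, 0), (388, 130, 2), (380, 137, 1), (508, 222, 157), (503, 228, 158)]
208 [(441, 105, 2), (431, 111, 0), (485, 158, 77), (479, 166, 79), (411, 135, 5), (400, 140, 2), (392, 147, 2), (487, 212, 121), (478, 217, 119)]
212 [(451, 113, 0), (444, 122, 2), (485, 160, 64), (475, 165, 61), (456, 165, 46), (412, 150, 2), (402, 156, -1), (487, 214, 110), (471, 216, 99)]
216 [(462, 124, 2), (455, 131, 3), (486, 163, 52), (474, 167, 46), (466, 173, 45), (460, 181, 48), (486, 206, 88), (485, 216, 96), (398, 180, 1)]
220 [(473, 133, 2), (498, 162, 45), (491, 169, 46), (485, 176, 47), (476, 182, 46), (467, 188, 44), (485, 209, 75), (480, 216, 78), (412, 190, 3)]
224 [(483, 143, 2), (506, 169, 43), (500, 177, 44), (493, 184, 45), (487, 191, 47), (482, 199, 49), (485, 211, 63), (465, 210, 46), (418, 196, -2)]
228 [(493, 152, 1), (507, 172, 30), (509, 185, 43), (503, 192, 45), (497, 199, 46), (490, 206, 47), (481, 212, 45), (466, 214, 35), (433, 207, 4)]
232 [(504, 161, 2), (508, 175, 18), (507, 186, 27), (506, 196, 36), (502, 205, 40), (495, 212, 41), (485, 216, 37), (452, 209, 4), (442, 215, 1)]
236 [(512, 169, -1), (507, 177, 4), (510, 190, 18), (505, 198, 21), (500, 206, 24), (492, 212, 23), (475, 214, 11), (459, 216, -1), (452, 223, 1)]
```

View pics/c3.png

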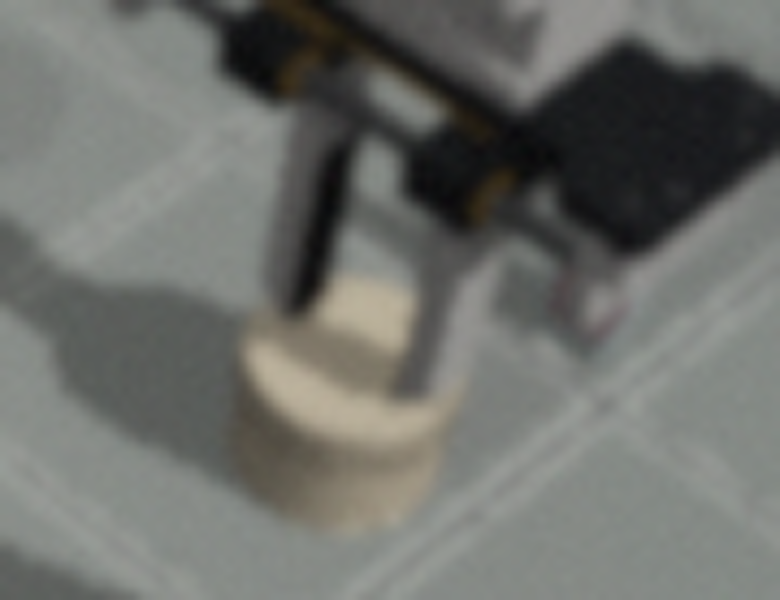

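Depth puts the fingertips at z≈50, right at the lid, though they should be at about 10. I'll open the fingers in place and measure where the tips really are.

>>> step_arm(series=[0, 0, 0, 0, 0.3, 0, 0, 0, 0, 0, 0, 0, 0, 0, 0, 0, 0, 0, 0, 0, 0, 0, 0, 0, 0, 0, 0, 0, 0, 0])

```text
clock: 5.62
eef_pos: [475.8, 184.8, 35.2]
eef_rot: [-3.142, 0.0, -0.0]
wrist_force: [1.3, -0.3, -0.3]
finger_gap: 92.7
finger_force: 0.0
```

```bash
python3 - <<'E'
from h import *
n='scene';p,d=manip.camera(n);c=manip.camera_info(n);f=210/np.tan(np.radians(c["fovy"])/2)
v,u=np.mgrid[0:420,0:560]
M=R.from_euler('xyz',c["orientation"]).as_matrix()
P=np.stack([(u-c["cx"])/f*d,(v-c["cy"])/f*d,d],-1)@M.T+c["eye"]
s=manip.read_state();print(s['eef_pos'],s['wrist_force'],s['finger_gap'])
for name,lo,hi in(('right',110,150),('left',219,260)):
    m=(P[...,0]>455)&(P[...,0]<500)&(P[...,1]>lo)&(P[...,1]<hi)&(P[...,2]>6)&(P[...,2]<110)
    Q=P[m];Q=Q[np.argsort(Q[:,2])];print(name,len(Q),Q[:8].round().tolist())
x=cv2.resize(p[180:250,330:420],(780,600),interpolation=cv2.INTER_CUBIC);cv2.imwrite('pics/c4.png',x)
E
```

```text
[475.7593279  184.80602428  35.24711636] [-0.67182326 -0.18830325  0.95550191] 93.2816801969056
right 132 [[481.0, 139.0, 51.0], [479.0, 137.0, 52.0], [485.0, 136.0, 52.0], [484.0, 138.0, 52.0], [469.0, 138.0, 53.0], [478.0, 140.0, 53.0], [486.0, 133.0, 53.0], [476.0, 137.0, 53.0]]
left 125 [[484.0, 232.0, 47.0], [484.0, 231.0, 50.0], [483.0, 233.0, 51.0], [485.0, 238.0, 53.0], [487.0, 236.0, 54.0], [485.0, 240.0, 54.0], [484.0, 237.0, 55.0], [484.0, 233.0, 55.0]]
```

View pics/c4.png

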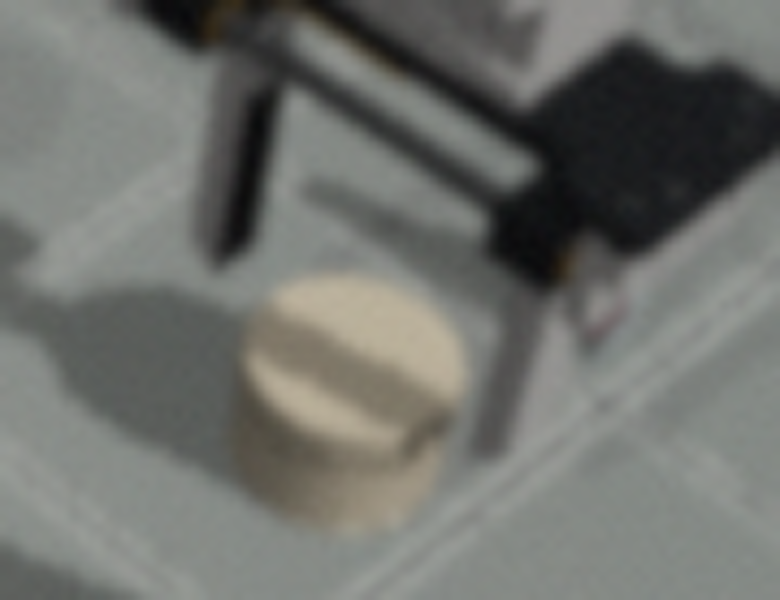

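The tips really are about 52 mm up, so the reported z is roughly 41 mm lower than the true height. The sides are clear, so I'll descend another 38 mm and watch the force.

>>> step_arm(series=[0, 0, -10, 0, 0, 0, 0, -10, 0, 0, 0, 0, -8, 0, 0, 0, 0, -6, 0, 0, 0, 0, -4, 0, 0, 0, 0, 0, 0, 0, 0, 0, 0, 0, 0])

```text
clock: 6.55
eef_pos: [475.9, 184.8, -2.5]
eef_rot: [-3.141, -0.0, -0.0]
wrist_force: [0.8, -0.2, 0.3]
finger_gap: 94.2
finger_force: 0.0
```

```bash
cat >>h.py <<'E'
def tips(x0,y0):
    n='scene';p,d=manip.camera(n);c=manip.camera_info(n);f=210/np.tan(np.radians(c["fovy"])/2)
    v,u=np.mgrid[0:420,0:560]
    P=np.stack([(u-c["cx"])/f*d,(v-c["cy"])/f*d,d],-1)@R.from_euler('xyz',c["orientation"]).as_matrix().T+c["eye"]
    for lo,hi in((-60,-36),(36,60)):
        m=(abs(P[...,0]-x0)<18)&(P[...,1]>y0+lo)&(P[...,1]<y0+hi)&(P[...,2]>6)&(P[...,2]<110)
        Q=P[m];Q=Q[np.argsort(Q[:,2])];print(len(Q),Q[:6].round().tolist())
    return p
E
python3 -c "
from h import *
tips(476,185)"
```

```text
185 [[472.0, 137.0, 12.0], [477.0, 138.0, 13.0], [479.0, 137.0, 14.0], [486.0, 136.0, 14.0], [485.0, 132.0, 14.0], [469.0, 138.0, 14.0]]
132 [[486.0, 235.0, 12.0], [486.0, 238.0, 15.0], [486.0, 235.0, 16.0], [484.0, 242.0, 17.0], [485.0, 237.0, 17.0], [487.0, 241.0, 18.0]]
```

Tips are at about 12 mm. I'll drop 4 mm more and close.

>>> step_arm(series=[0, 0, -4, 0, 0, 0, 0, 0, 0, 0.15, 0, 0, 0, 0, 0.25, 0, 0, 0, 0, 0.3, 0, 0, 0, 0, 0.35, 0, 0, 0, 0, 0.4, 0, 0, 0, 0, 0.45, 0, 0, 0, 0, 0.5, 0, 0, 0, 0, 0.5], squeeze=15)

```text
clock: 7.72
eef_pos: [475.8, 184.8, -6.7]
eef_rot: [-3.142, -0.0, -0.0]
wrist_force: [-0.4, -0.3, 2.1]
finger_gap: 63.2
finger_force: 15.0
```

Gripped at 63 mm. Now I'll lift 50 mm and hold.

>>> step_arm(series=[0, 0, 5, 0, 0.5, 0, 0, 10, 0, 0.5, 0, 0, 12, 0, 0.5, 0, 0, 12, 0, 0.5, 0, 0, 8, 0, 0.5, 0, 0, 3, 0, 0.5, 0, 0, 0, 0, 0.5, 0, 0, 0, 0, 0.5, 0, 0, 0, 0, 0.5, 0, 0, 0, 0, 0.5, 0, 0, 0, 0, 0.5, 0, 0, 0, 0, 0.5])

```text
clock: 9.22
eef_pos: [475.8, 184.8, 43.2]
eef_rot: [-3.142, 0.0, -0.0]
wrist_force: [0.6, -0.9, -3.2]
finger_gap: 63.2
finger_force: 15.0
```

```bash
python3 - <<'E'
from h import *
w=[];e=[]
for i in range(6):
    s=manip.read_state();w.append(s['wrist_force']);e.append(s['effort'][1:3]);p=tips(476,185) if i==0 else manip.camera('scene')[0]
print(np.mean(w,0),np.std(w,0),np.mean(e,0))
cv2.imwrite('pics/c5.png',cv2.resize(p[160:250,310:430],(800,600),interpolation=cv2.INTER_CUBIC))
E
```

```text
38 [[485.0, 149.0, 58.0], [485.0, 148.0, 61.0], [485.0, 144.0, 62.0], [485.0, 147.0, 64.0], [486.0, 144.0, 66.0], [484.0, 143.0, 67.0]]
85 [[486.0, 222.0, 62.0], [480.0, 227.0, 65.0], [485.0, 223.0, 66.0], [487.0, 221.0, 66.0], [488.0, 225.0, 66.0], [477.0, 228.0, 67.0]]
[ 0.27329126 -0.20503669 -3.10447802] [0.46196477 0.39626533 0.52356003] [-53.67507637 -29.94841099]
```

View pics/c5.png

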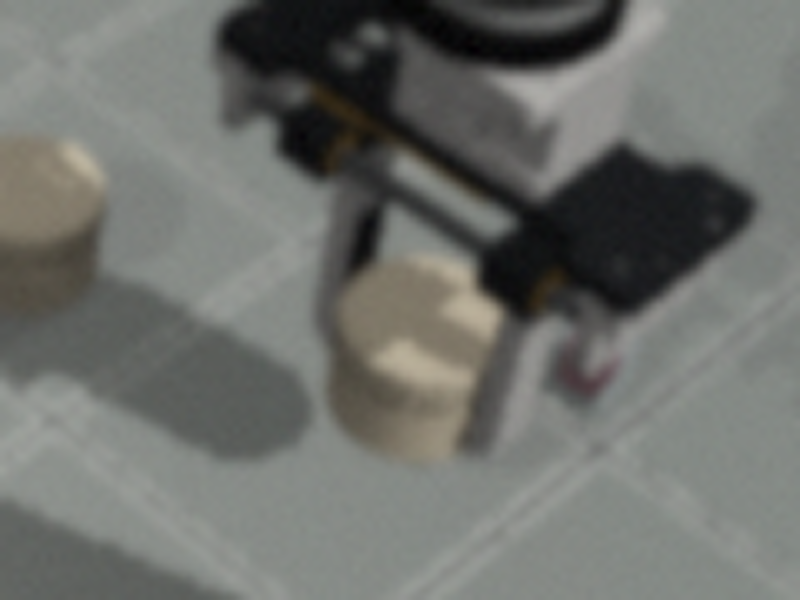

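The left tin is clear of the top and the wrist reads −3.1 N, about 310 g, so it is likely the heavy one. I'll set it down gently and go on.

>>> step_arm(series=[0, 0, -12, 0, 0.5, 0, 0, -14, 0, 0.5, 0, 0, -12, 0, 0.5, 0, 0, -6, 0, 0.5, 0, 0, -3, 0, 0.5, 0, 0, -2, 0, 0.5, 0, 0, -1, 0, 0.5, 0, 0, 0, 0, 0.5, 0, 0, 0, 0, 0.5])

```text
clock: 10.65
eef_pos: [475.9, 184.8, -6.6]
eef_rot: [-3.141, -0.0, -0.0]
wrist_force: [-0.2, -0.2, -3.7]
finger_gap: 62.8
finger_force: 15.0
```

>>> step_arm(series=[0, 0, 0, 0, 0.3, 0, 0, 0, 0, 0.2, 0, 0, 0, 0, 0.1, 0, 0, 0, 0, 0, 0, 0, 0, 0, 0, 0, 0, 0, 0, 0, 0, 0, 20, 0, 0, 0, 0, 40, 0, 0, 0, 0, 40, 0, 0, 3, -30, 0, 0, 0, 3, -40, 0, 0, 0, 4, -40, 0, 0, 0, 4, -35, 0, 0, 0, 6, -35, 0, 0, 0, 0, -1, 0, 0, 0, 0, 0, 0, 0, 0])

```text
clock: 12.65
eef_pos: [495.6, 4.1, 93.2]
eef_rot: [-3.141, 0.0, -0.0]
wrist_force: [0.3, 0.0, -0.2]
finger_gap: 94.3
finger_force: 0.0
```

>>> step_arm(series=[0, 0, -25, 0, 0, 0, 0, -25, 0, 0, 0, 0, -25, 0, 0, 0, 0, -14, 0, 0, 0, 0, -7, 0, 0, 0, 0, -4, 0, 0, 0, 0, 0, 0, 0.15, 0, 0, 0, 0, 0.25, 0, 0, 0, 0, 0.3, 0, 0, 0, 0, 0.35, 0, 0, 0, 0, 0.4, 0, 0, 0, 0, 0.45, 0, 0, 0, 0, 0.5, 0, 0, 0, 0, 0.5])

```text
clock: 14.4
eef_pos: [495.9, 3.8, -6.5]
eef_rot: [-3.142, -0.0, -0.0]
wrist_force: [-0.6, 1.0, 6.1]
finger_gap: 63.0
finger_force: 15.0
```

```bash
python3 - <<'E'
from h import *
p,d=manip.camera('top');q,_=manip.camera('scene')
hsv=tops('scene',q,[(370,222)],24)[0]
o=tops('scene',cv2.imread('pics/scene0.png'),[(370,222)],24)[0]
print(cv2.boundingRect(hsv),cv2.boundingRect(o),cv2.contourArea(hsv),cv2.contourArea(o))
E
```

```text
(357, 211, 27, 32) (357, 212, 27, 31) 596.5 576.0
```

The left tin stands where it began. The middle one is gripped, so I'll lift it.

>>> step_arm(series=[0, 0, 5, 0, 0.5, 0, 0, 10, 0, 0.5, 0, 0, 12, 0, 0.5, 0, 0, 12, 0, 0.5, 0, 0, 8, 0, 0.5, 0, 0, 3, 0, 0.5, 0, 0, 0, 0, 0.5, 0, 0, 0, 0, 0.5, 0, 0, 0, 0, 0.5, 0, 0, 0, 0, 0.5, 0, 0, 0, 0, 0.5, 0, 0, 0, 0, 0.5])

```text
clock: 16.0
eef_pos: [495.8, 3.8, 43.2]
eef_rot: [-3.142, 0.0, -0.0]
wrist_force: [0.6, 0.8, 0.3]
finger_gap: 63.1
finger_force: 15.0
```

```bash
cat >f.py <<'E'
from h import *
w=[];e=[]
for i in range(6):
    s=manip.read_state();w.append(s['wrist_force']);p,d=manip.camera('scene')
print(np.mean(w,0),np.std(w,0))
import sys
cv2.imwrite(sys.argv[1],p)
E
python3 f.py pics/m.png
```

```text
[ 0.51145766  0.43837279 -0.6707047 ] [0.32681649 0.28977255 0.5682898 ]
```

View pics/m.png

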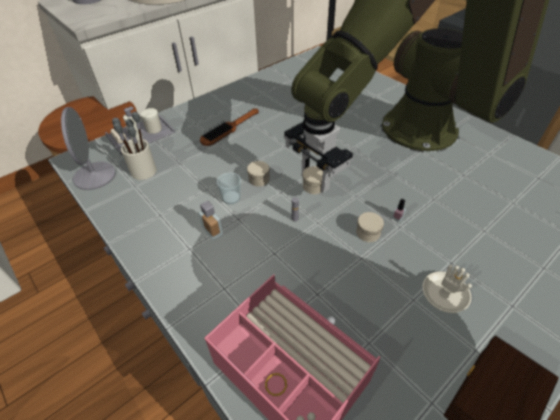

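The middle tin is up at (314,176) and light (−0.7 N), and the left tin stands at (370,226). I'll set the middle one down and go to the right tin.

>>> step_arm(series=[0, 0, -12, 0, 0.5, 0, 0, -14, 0, 0.5, 0, 0, -12, 0, 0.5, 0, 0, -6, 0, 0.5, 0, 0, -3, 0, 0.5, 0, 0, -2, 0, 0.5, 0, 0, -1, 0, 0.5, 0, 0, 0, 0, 0.5, 0, 0, 0, 0, 0.5])

```text
clock: 17.42
eef_pos: [495.9, 3.8, -6.5]
eef_rot: [3.142, -0.0, -0.0]
wrist_force: [-0.7, -1.1, 2.7]
finger_gap: 63.1
finger_force: 15.0
```

>>> step_arm(series=[0, 0, 0, 0, 0.3, 0, 0, 0, 0, 0.2, 0, 0, 0, 0, 0.1, 0, 0, 0, 0, 0, 0, 0, 0, 0, 0, 0, 0, 0, 0, 0, 0, 0, 20, 0, 0, 0, 0, 40, 0, 0, 0, 0, 40, 0, 0, 6, -20, 0, 0, 0, 14, -35, 0, 0, 0, 14, -35, 0, 0, 0, 14, -35, 0, 0, 0, 13, -36, 0, 0, 0, 0, -1, 0, 0, 0, 0, 0, 0, 0, 0])

```text
clock: 19.42
eef_pos: [556.5, -157.7, 93.0]
eef_rot: [-3.141, 0.001, -0.0]
wrist_force: [-0.3, 0.3, 0.3]
finger_gap: 94.0
finger_force: 0.0
```

>>> step_arm(series=[0, 0, -25, 0, 0, 0, 0, -25, 0, 0, 0, 0, -25, 0, 0, 0, 0, -14, 0, 0, 0, 0, -7, 0, 0, 0, 0, -4, 0, 0, 0, 0, 0, 0, 0.15, 0, 0, 0, 0, 0.25, 0, 0, 0, 0, 0.3, 0, 0, 0, 0, 0.35, 0, 0, 0, 0, 0.4, 0, 0, 0, 0, 0.45, 0, 0, 0, 0, 0.5, 0, 0, 0, 0, 0.5])

```text
clock: 21.18
eef_pos: [556.9, -158.4, -6.5]
eef_rot: [3.141, -0.0, -0.0]
wrist_force: [-0.9, -1.1, 5.8]
finger_gap: 62.7
finger_force: 15.0
```

```bash
python3 - <<'E'
from h import *
q,_=manip.camera('scene');z=cv2.imread('pics/scene0.png')
for sd in[(370,222),(314,192)]:
    print([cv2.boundingRect(tops('scene',i,[sd],24)[0]) for i in(q,z)])
E
```

```text
[(357, 212, 27, 31), (357, 212, 27, 31)]
[(301, 179, 25, 29), (302, 179, 25, 29)]
```

Both tins are back in place, so I'll lift the right one.

>>> step_arm(series=[0, 0, 5, 0, 0.5, 0, 0, 10, 0, 0.5, 0, 0, 12, 0, 0.5, 0, 0, 12, 0, 0.5, 0, 0, 8, 0, 0.5, 0, 0, 3, 0, 0.5, 0, 0, 0, 0, 0.5, 0, 0, 0, 0, 0.5, 0, 0, 0, 0, 0.5, 0, 0, 0, 0, 0.5, 0, 0, 0, 0, 0.5, 0, 0, 0, 0, 0.5])

```text
clock: 22.72
eef_pos: [556.8, -158.2, 43.2]
eef_rot: [-3.142, 0.0, -0.0]
wrist_force: [0.7, -0.3, -0.3]
finger_gap: 62.8
finger_force: 15.0
```

```bash
python3 f.py pics/r.png; python3 - <<'E'
from h import *
print([cv2.boundingRect(tops('scene',cv2.imread(f),[(259,162)],26)[0]) for f in('pics/r.png','pics/scene0.png')])
E
```

```text
[ 0.01489853 -0.04319863 -0.66987415] [0.46005843 0.53733579 0.30331261]
[(246, 147, 19, 27), (246, 160, 24, 27)]
```

The right tin is up and light (−0.7 N), so the left tin is the heavy one. I'll set this down and return to the left.

>>> step_arm(series=[0, 0, -12, 0, 0.5, 0, 0, -14, 0, 0.5, 0, 0, -12, 0, 0.5, 0, 0, -6, 0, 0.5, 0, 0, -3, 0, 0.5, 0, 0, -2, 0, 0.5, 0, 0, -1, 0, 0.5, 0, 0, 0, 0, 0.5, 0, 0, 0, 0, 0.5])

```text
clock: 24.15
eef_pos: [556.9, -158.2, -6.5]
eef_rot: [3.141, -0.0, -0.0]
wrist_force: [-0.9, 1.0, 2.3]
finger_gap: 63.1
finger_force: 15.0
```

>>> step_arm(series=[0, 0, 0, 0, 0.3, 0, 0, 0, 0, 0.2, 0, 0, 0, 0, 0.1, 0, 0, 0, 0, 0, 0, 0, 0, 0, 0, 0, 0, 0, 0, 0, 0, 0, 20, 0, 0, 0, 0, 40, 0, 0, 0, 0, 40, 0, 0, -9, 35, 0, 0, 0, -9, 40, 0, 0, 0, -9, 40, 0, 0, 0, -9, 40, 0, 0, 0, -9, 40, 0, 0, 0, -9, 40, 0, 0, 0, -9, 40, 0, 0, 0, -9, 35, 0, 0, 0, -9, 32, 0, 0, 0, 0, 1, 0, 0, 0, 0, 0, 0, 0, 0])

```text
clock: 26.65
eef_pos: [476.1, 184.4, 94.0]
eef_rot: [-3.141, -0.001, -0.0]
wrist_force: [-0.0, -0.5, 0.2]
finger_gap: 93.8
finger_force: 0.0
```

>>> step_arm(series=[0, 0, -25, 0, 0, 0, 0, -25, 0, 0, 0, 0, -25, 0, 0, 0, 0, -14, 0, 0, 0, 0, -7, 0, 0, 0, 0, -4, 0, 0, 0, 0, 0, 0, 0.15, 0, 0, 0, 0, 0.25, 0, 0, 0, 0, 0.3, 0, 0, 0, 0, 0.35, 0, 0, 0, 0, 0.4, 0, 0, 0, 0, 0.45, 0, 0, 0, 0, 0.5, 0, 0, 0, 0, 0.5])

```text
clock: 28.4
eef_pos: [475.9, 184.8, -6.6]
eef_rot: [-3.142, -0.0, -0.0]
wrist_force: [-0.9, -0.8, 5.5]
finger_gap: 63.0
finger_force: 15.0
```

Gripped. Now I'll lift 200 mm and hold.

>>> step_arm(series=[0, 0, 5, 0, 0.5, 0, 0, 10, 0, 0.5, 0, 0, 18, 0, 0.5, 0, 0, 22, 0, 0.5, 0, 0, 25, 0, 0.5, 0, 0, 25, 0, 0.5, 0, 0, 25, 0, 0.5, 0, 0, 25, 0, 0.5, 0, 0, 20, 0, 0.5, 0, 0, 14, 0, 0.5, 0, 0, 8, 0, 0.5, 0, 0, 3, 0, 0.5, 0, 0, 0, 0, 0.5, 0, 0, 0, 0, 0.5, 0, 0, 0, 0, 0.5, 0, 0, 0, 0, 0.5, 0, 0, 0, 0, 0.5, 0, 0, 0, 0, 0.5, 0, 0, 0, 0, 0.5])

```text
clock: 30.78
eef_pos: [475.7, 184.8, 193.2]
eef_rot: [-3.142, 0.0, -0.0]
wrist_force: [-0.0, -0.7, -3.2]
finger_gap: 63.0
finger_force: 15.0
```

```bash
python3 f.py pics/end.png; python3 - <<'E'
from h import *
print([[cv2.boundingRect(tops('scene',cv2.imread(f),[s],24)[0]) for f in('pics/end.png','pics/scene0.png')] for s in((314,192),(259,172))])
E
```

```text
[-0.23682552 -0.21212581 -3.12834798] [0.38516083 0.41539348 0.61375606]
[[(302, 179, 24, 29), (302, 179, 25, 29)], [(247, 161, 23, 26), (246, 160, 24, 27)]]
```

View pics/end.png

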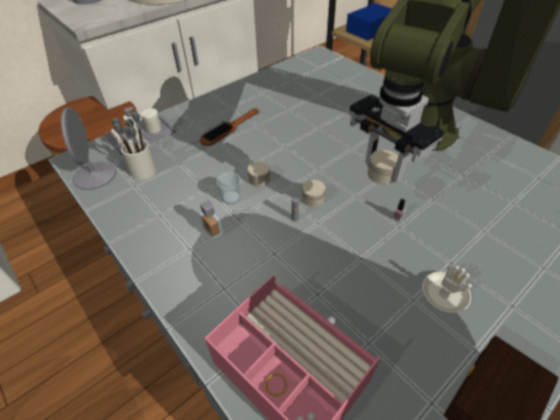

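The heavy tin is held upright at (383,165). The other two stand at (314,192) and (259,173), and no bystander has moved.

```bash
python3 -c "
from cell import manip
print(manip.sign_off())"
```

```text
the job is handed in; nothing more can be done
None
```

The left tin is the heavy one (about 310 g by wrist force); I handed in with it held upright and still about 20 cm above the dresser, the other two back in place and nothing else disturbed, but the hand-in gave no verdict.

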